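# Turn the back-to-front fish tin in the inspection stand

## Task

Three flat fish tins lean side by side in the sloping plywood inspection stand. Two show their ring-pull lids, but one was put in showing its plain bottom: turn that one over, so that its ring-pull lid faces outward like the others, and leave it leaning squarely against the back board in the same place of the stand. Leave the other two tins where they are.

Things in the scene. Friction and masses are not known exactly. Their poses are not given: they have to be found in the camera images.
- tin: flat fish tin, bare metal, 110 mm long, 70 mm wide, 24 mm thick, rounded corners, about 0.2 kg. Origin at its centre. z runs along its 110 mm length, y along its 70 mm width, x along its thickness, pointing out of the ring-pull lid (seamed rim and dark finger ring). The one to turn, in any of the three places: at first its bottom faces out, x points down into the back board, z up the slope.
- tin_b: flat fish tin, bare metal, 110 mm long, 70 mm wide, 24 mm thick, rounded corners, about 0.2 kg. Origin at its centre. z runs along its 110 mm length, y along its 70 mm width, x along its thickness, pointing out of the ring-pull lid (seamed rim and dark finger ring). It already shows its lid (x points outward and up); leave it.
- tin_c: flat fish tin, bare metal, 110 mm long, 70 mm wide, 24 mm thick, rounded corners, about 0.2 kg. Origin at its centre. z runs along its 110 mm length, y along its 70 mm width, x along its thickness, pointing out of the ring-pull lid (seamed rim and dark finger ring). It already shows its lid (x points outward and up); leave it.
- stand: fixed plywood stand, 300 mm wide. Origin on table, 75 mm below the tins' centres; z up, y along its width, x level, the way the tins face (away from the robot). Back board leans 30 degrees from vertical, top towards -x, ending 10 mm above the tins' centres up the slope: their top 45 mm is free on both faces. Ledge 38 mm deep, square to board, lip 12 mm high. Tins 95 mm apart in y (25 mm gaps).
There are look-alikes about, which are no part of the job. What is shaped like the tin but orange, pink or purple is not meant.

How it is judged:
By the outcome, as a careful person would: the job done as asked, in the order asked, and still so for the second after the job is handed in, with the robot touching nothing.
It also fails if it takes over 42 s, if anything falls off the work surface, if the arm or the gripper's body presses on something with over 40 N, if the wrist force passes 120 N, or if a joint passes its speed limit or range.

## Robot

A 7-joint arm with a two-finger parallel gripper is mounted at the origin on the work surface. World frame = base frame: x ahead of the robot, y to its left, z up, the work surface at z = 0. Lengths are in mm, angles in rad, forces in N, time in s.
With the tool pointing down it reaches from about 400 to 875 mm from the base axis. Payload 6.5 kg.
Tool frame: the origin (TCP) lies midway between the tips of the shut fingers; the grasp point (between the pads) lies r.hold_point_z behind it (r.hold_point_z is the distance from the TCP to the grasp point, in mm); z points along the fingers, y is the line along which they close (so a half turn about z gives the same grasp; the last joint's range is limited). The gripper opens to 88 mm and grips with 3 to 60 N. Pads are 18 mm wide; open, the fingers measure 123 mm over their backs; the gripper's body (75 mm by 187 mm) begins 45 mm behind the grasp point.
Start: joints at [1.255, 0.536, -0.004, 1.538, 0.003, 1.067, -0.071], TCP at [160.683, -629.818, 238.716] pointing down, gripper open.
Joint ranges: [-2.7, 2.7], [-0.37, 2.16], [-1.27, 1.26], [0.24, 2.4], [-1.31, 4.45], [0.19, 1.91], [-2.76, 2.76]. Speed limits (rad/s): [2.39, 2.39, 3.14, 3.14, 3.14, 3.14, 3.14].

## Interface

Orientations are given as a unit quaternion [x, y, z, w].
In Python, from cell import r gives the robot as it stands. The module is installed in compiled form; this text tells all that it offers.
- The arm moves only by the tool step_arm, never from a script. Its argument "increments" is a list of rows, each a list of 6 numbers: the shift along the tool's x, y, z in units of 0.5 m (1.0 is 0.5 m), then the turn, a rotation vector about the tool's x, y, z in units of 45 degrees (1.0 is 45 degrees). A call has 1 to 8 rows; each row is the pose to reach, as a shift and turn from the pose commanded when the call began, along the tool's axes at that moment; what a row does not reach only later rows make up. A row lasts 1/8 s, in which the tool goes at most 62.5 mm and 10.7 degrees, less where a joint would pass 70% of its speed; a pose out of reach is approached as far as the arm can. A call with a number of a shift or a turn outside -1 to 1 is refused whole. A call with a gripper value outside its range is refused whole. "hand" is the finger opening in mm, from 0 to 88.1, set as the call begins (left out, the last holds). The fingers move at their own pace and stop on an object; "newtons" is the grip in N (left out, the last holds). Time passes only in rows, so rows that repeat a pose let the fingers close. It gives the time, the measured TCP pose, the force, the opening and the grip force at its end, in the units of the state.
- r.state(): the state, without advancing time (a new reading comes with each control period).
- r.capture(name): name is "scene" or "top" or "wrist"; returns a dict with "pixels" (384x512x3 uint8, red, green, blue), "z_map" (384x512 float32, mm along the optical axis (not along the pixel's ray), 0 where there is no reading), "mtx" (3x3 intrinsics, pixels), "camera_from_world" (4x4, takes a point from world to camera coordinates). Camera axes: x right, y up, looking along -z (the intrinsics and any distortion apply to the point x, -y, -z); pixel columns grow to the right and rows downward; lengths in mm; the calibration is good to about 2 mm. A picture is of the moment at which its call begins.
- r.hand_in(): hands the job in; it is judged then, once.
The state is a dict: "time": time; "joints": joint angles; "qvel": joint speeds; "joint_efforts": joint torques, N m; "tcp_pos": TCP position; "tcp_rot": TCP orientation; "force": force on the tool from outside, world axes, zero at the start; "wrist_torque": the same for the moment, N m; "finger_gap": finger opening in mm; "finger_force": force on a finger pad.
Only numpy, scipy, OpenCV 4.12 (cv2) and the standard library are available. Lean on these libraries where they do the work, as an engineer would, in place of code of your own. Each camera call takes 0.05 s, during which the arm holds its last target. There are 200 camera calls.

## Working session

There is one attempt and no reset: what is moved stays moved. The work goes in short steps, Python scripts to look and compute and a tool call to move; the robot and the scene stay as the last step left them, time stands still between calls to the robot, and variables do not carry over. Pictures are saved under pics/ and viewed, at most 10 in all, crops included, and the job is handed in when it is done.

Besides the shell and the picture viewer there is one more tool, called after ">>>" as a command line: name --pt "numbers of a row" for each row, then --argument value for the rest. step_arm: Moves the arm, as the interface text tells. Its arguments: {"type":"object","properties":{"increments":{"type":"array"},"hand":{"type":"number"},"newtons":{"type":"number"}},"required":["increments"]}

```bash
mkdir -p pics; cat > h.py <<'E'
from cell import r
import numpy as np, cv2
from scipy.spatial.transform import Rotation as R
def cap(n):
    c=r.capture(n); return c['pixels'],c['z_map'],np.array(c['mtx']),np.array(c['camera_from_world'])
def cloud(z,K,T):
    v,u=np.mgrid[:z.shape[0],:z.shape[1]]
    p=np.stack([(u-K[0,2])/K[0,0]*z,-(v-K[1,2])/K[1,1]*z,-z],-1)
    return (p-T[:3,3])@T[:3,:3]
E
python3 - <<'E'
from h import *
s=r.state(); print(s, r.hold_point_z)
ims=[]
for n in ("scene","top"):
    p,z,K,T=cap(n); np.savez(n,p=p,z=z,K=K,T=T); ims.append(p); print(n,K,np.linalg.inv(T)[:3,3],(z>0).mean())
for n,p in zip(("s","t"),ims): cv2.imwrite(f"pics/{n}.png",cv2.resize(p[...,::-1],(800,600)))
E
```

```text
{'time': 0.0, 'joints': array([ 1.25480887,  0.5371971 , -0.00444474,  1.53883072,  0.00264622,
        1.06730656, -0.07119352]), 'qvel': array([ 0.00016947,  0.00113664, -0.00066113, -0.00068595, -0.00055753,
        0.00061851, -0.00062116]), 'joint_efforts': array([ 4.72884603e-04, -5.70978606e+01,  9.91329253e-01, -2.51605117e+01,
       -5.62182628e-02,  1.77157181e-02,  1.42549270e-04]), 'tcp_pos': array([ 160.50472124, -629.2500038 ,  237.83552321]), 'tcp_rot': array([ 9.92203938e-01,  1.24621795e-01, -1.89319678e-04, -8.47330974e-04]), 'force': array([0.01460268, 0.10396612, 0.99015878]), 'wrist_torque': array([ 0.00136088, -0.05337157,  0.00237685]), 'finger_force': 0.0, 'finger_gap': 88.26991253475978} 18.700000000000003
scene [[353.81820989   0.         257.52125083]
 [  0.         353.81820989 184.33704035]
 [  0.           0.           1.        ]] [1004.19504164  183.25760008  672.01414159] 0.9960174560546875
top [[400.35038598   0.         257.19323305]
 [  0.         400.35038598 187.9348344 ]
 [  0.           0.           1.        ]] [ 305.99791787  -60.04084288 1061.99149803] 0.996124267578125
```

View pics/s.png

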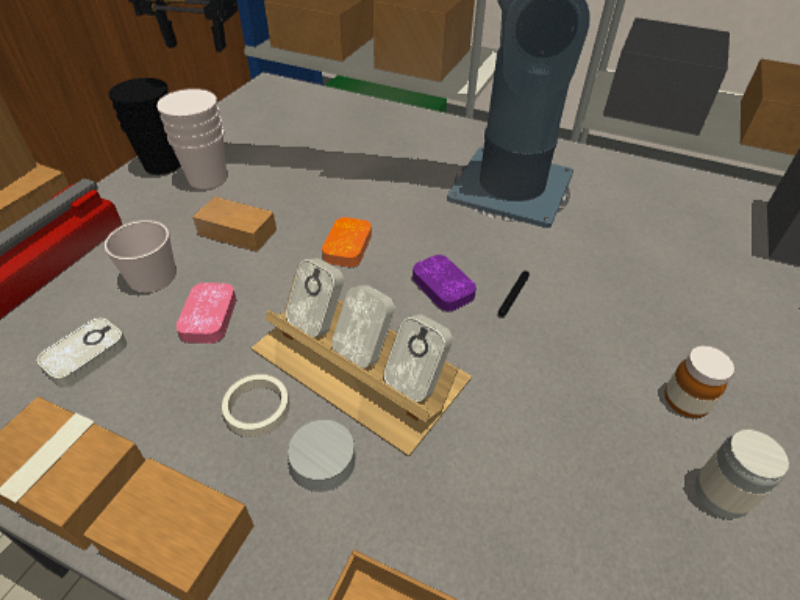

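View pics/t.png

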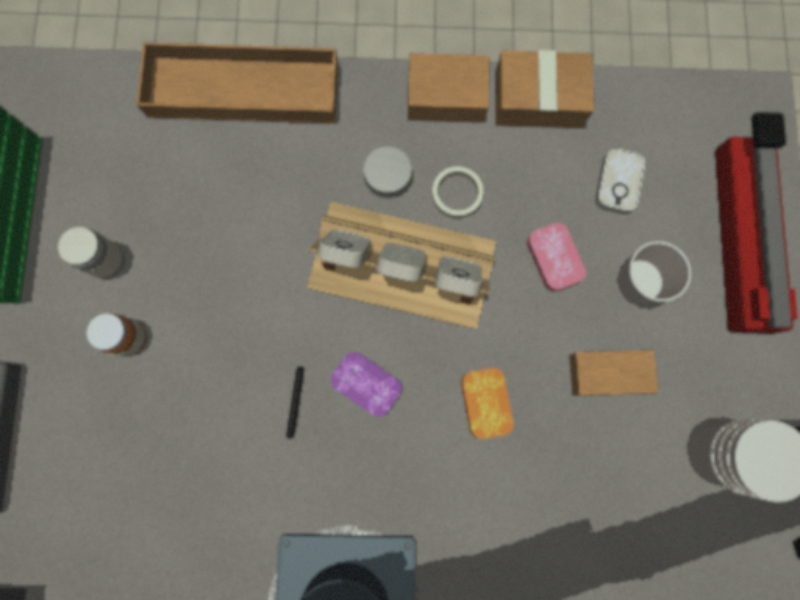

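The scene view shows three tins in the stand. The outer two, at (313,297) and (418,358), show rings. The middle one, at (362,327), is plain, so it is the target. Possible mix-ups are the flat ring-lid tin at (80,350), the round tin at (321,453), and the orange (347,241), pink (206,311) and purple (444,281) pieces. In the top view the target is at (402,262).

```bash
cat > m.py <<'E'
from h import *
d=np.load('scene.npz'); p,z,K,T=[d[k] for k in 'pzKT']
W=cloud(z,K,T)
sat=cv2.cvtColor(p,cv2.COLOR_RGB2HSV)[...,1]
m=((sat<45)&(W[...,2]>35)&(W[...,2]<170)).astype(np.uint8); roi=np.zeros_like(m); roi[155:265,170:300]=1; m*=roi
m=cv2.morphologyEx(m,cv2.MORPH_OPEN,np.ones((3,3)))
n,L,st,ce=cv2.connectedComponentsWithStats(m)
for i in range(1,n):
    if st[i,4]<150: continue
    P=W[L==i]; q=P
    for _ in range(6):  # trimmed plane
        c=q.mean(0); nn=np.linalg.svd(q-c)[2][2]; nn*=np.sign(nn[2]); dd=(P-c)@nn; q=P[abs(dd)<max(2.5,0)]if _ else P[abs(dd)<6]
    print(i,st[i],'n',nn.round(3),'tilt',np.degrees(np.arcsin(nn[2])).round(1),'yaw',np.degrees(np.arctan2(nn[1],nn[0])).round(1),len(q),len(P))
    y=np.cross([0,0,1],nn); y/=np.linalg.norm(y); u=np.cross(nn,y)
    uv=np.c_[(q-c)@y,(q-c)@u].astype(np.float32); (a,b),sz,an=cv2.minAreaRect(uv)
    lo,hi=np.percentile(uv,[.5,99.5],axis=0)
    print('  face centre',(c+a*y+b*u).round(1),sz,an,'ext',lo,hi,'c2',(c+y*(lo+hi)[0]/2+u*(lo+hi)[1]/2).round(1), 'tin centre',(c+y*(lo+hi)[0]/2+u*(lo+hi)[1]/2-12*nn).round(1),'ztop',P[:,2].max())
cv2.imwrite('pics/crop.png',cv2.resize(p[150:270,165:305,::-1],None,fx=5,fy=5,interpolation=cv2.INTER_CUBIC))
E
python3 m.py
```

```text
1 [ 183  165   37   50 1290] n [ 0.847 -0.188  0.496] tilt 29.8 yaw -12.5 1001 1290
  face centre [ 532.2 -167.6   83.3] (70.76172637939453, 107.32474517822266) 0.7628453373908997 ext [-35.41537857 -53.80200577] [34.0705719  52.10715866] c2 [ 532.3 -167.7   83.1] tin centre [ 522.2 -165.4   77.1] ztop 130.73058038201472
2 [ 213  183   40   52 1449] n [ 0.845 -0.184  0.502] tilt 30.1 yaw -12.3 1189 1449
  face centre [553.8 -75.7  83.5] (107.2889175415039, 71.0792236328125) 89.53916931152344 ext [-35.54113876 -52.92638756] [33.79086014 51.88226036] c2 [553.4 -75.4  84.3] tin centre [543.2 -73.2  78.3] ztop 130.6423526676008
3 [ 246  201   44   56 1626] n [ 0.849 -0.185  0.495] tilt 29.7 yaw -12.3 1355 1626
  face centre [573.   17.5  82.8] (70.44327545166016, 107.69210815429688) 0.5825786590576172 ext [-34.84036362 -53.95758957] [33.94695961 52.17870945] c2 [573.1  17.6  82.8] tin centre [562.9  19.8  76.9] ztop 130.3637931474635
```

View pics/crop.png

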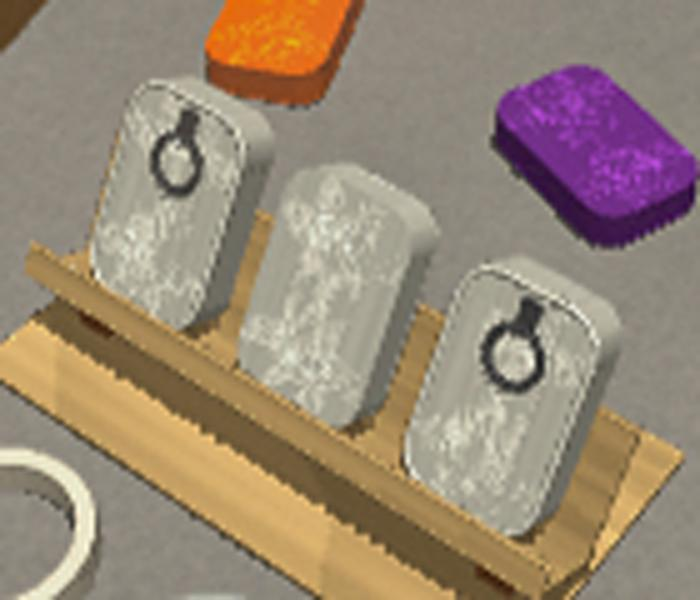

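The crop confirms the plain tin at (335,300), between two ring-lid tins at (180,160) and (515,350). Its centre measures about (543,-73,76), which agrees with the given 75 mm height and 95 mm spacing.

```bash
cat >> h.py <<'E'
C=np.array([543,-73.2,76.]); yaw=np.radians(-12.35)
xs=np.array([np.cos(yaw),np.sin(yaw),0]); ys=np.array([-xs[1],xs[0],0]); up=-.5*xs+np.array([0,0,.8660254]); nrm=np.cross(ys,up)
def ori(sgn): # tool y = sgn*ys, z=-up
    y=sgn*ys; return R.from_matrix(np.c_[np.cross(y,-up),y,-up])
def inc(pos,rot,s=None):
    s=s or r.state(); R0=R.from_quat(s['tcp_rot']); 
    return np.r_[R0.inv().apply(pos-s['tcp_pos'])/500,(R0.inv()*rot).as_rotvec()/(np.pi/4)].round(3)
def show():
    s=r.state(); R0=R.from_quat(s['tcp_rot']); d=s['tcp_pos']-C
    print('t',round(s['time'],2),'tcp',s['tcp_pos'].round(1),'rel C: n,y,up',[round(float(d@a),1) for a in (nrm,ys,up)],'q',s['joints'].round(2),'F',s['force'].round(1),'gap',round(s['finger_gap'],1))
E
python3 - <<'E'
from h import *
show(); print(nrm)
W=np.concatenate([cloud(*[np.load(n+'.npz')[k] for k in 'zKT']).reshape(-1,3) for n in('scene','top')])
for x,y in[(160,-630),(220,-520),(280,-420),(330,-330),(380,-240),(430,-150)]:
    k=(abs(W[:,0]-x)<90)&(abs(W[:,1]-y)<90); print(x,y,W[k,2].max().round() if k.any() else None)
for s in(-1,1): print(s,inc(C+111*up,ori(s)),inc(np.array([430,-200,330]),ori(s)))
E
```

```text
t 0.1 tcp [ 160.5 -629.3  237.9] rel C: n,y,up [-139.6, -625.0, 267.6] q [ 1.25  0.54 -0.    1.54  0.    1.07 -0.07] F [-0.  -0.  -0.6] gap 88.6
[ 0.84598496 -0.18522806  0.5       ]
160 -630 341.0
220 -520 342.0
280 -420 51.0
330 -330 51.0
380 -240 30.0
430 -150 132.0
-1 [ 0.917 -0.938  0.133 -0.157  0.655  0.578] [ 0.734 -0.699 -0.183 -0.157  0.655  0.578]
1 [ 0.917 -0.938  0.133 -0.886 -0.212 -3.305] [ 0.734 -0.699 -0.183 -0.886 -0.212 -3.305]
```

>>> step_arm --pt "0 0 -0.12 0 0 0" --pt "0 0 -0.24 0 0 0" --pt "0.08 -0.08 -0.3 0 0 0" --pt "0.17 -0.16 -0.3 0 0 0" --pt "0.25 -0.24 -0.3 0 0 0" --pt "0.33 -0.32 -0.3 -0.03 0.13 0.12" --pt "0.41 -0.4 -0.3 -0.06 0.26 0.23" --pt "0.5 -0.48 -0.3 -0.1 0.4 0.35" --hand 77 --newtons 40

```text
time: 1.1
tcp_pos: [344.3, -334.1, 388.7]
tcp_rot: [0.987, -0.015, 0.161, 0.019]
force: [1.1, 1.4, -0.3]
finger_gap: 76.9
finger_force: 0.0
```

```bash
python3 - <<'E'
from h import *
show(); print(inc(C+131*up,ori(-1)))
E
```

```text
t 1.1 tcp [ 344.3 -334.1  388.7] rel C: n,y,up [36.5, -297.3, 339.9] q [ 0.98 -0.03 -0.16  1.96 -0.25  0.98 -0.67] F [ 1.1  1.4 -0.3] gap 76.9
[ 0.115 -0.572  0.439 -0.055  0.249  0.225]
```

>>> step_arm --pt "0.015 -0.08 0.03 -0.01 0.04 0.03" --pt "0.03 -0.16 0.08 -0.02 0.08 0.06" --pt "0.045 -0.24 0.13 -0.03 0.12 0.1" --pt "0.06 -0.32 0.19 -0.04 0.16 0.14" --pt "0.08 -0.4 0.25 -0.05 0.2 0.18" --pt "0.1 -0.48 0.32 -0.055 0.249 0.225" --pt "0.115 -0.572 0.4 -0.055 0.249 0.225" --pt "0.115 -0.572 0.43 -0.055 0.249 0.225"

```text
time: 2.1
tcp_pos: [449.2, -108.4, 230.9]
tcp_rot: [0.963, -0.105, 0.244, 0.044]
force: [-0.8, 0.3, -0.3]
finger_gap: 76.8
finger_force: 0.0
```

```bash
python3 - <<'E'
from h import *
show(); print(inc(C+131*up,ori(-1)))
p,z,K,T=cap('wrist'); np.savez('wrist',p=p,z=z,K=K,T=T); cv2.imwrite('pics/w.png',p[...,::-1])
E
```

```text
t 2.1 tcp [ 449.2 -108.4  230.9] rel C: n,y,up [4.6, -54.5, 176.2] q [ 0.7   0.05 -0.63  2.38  0.51  0.27 -2.18] F [-0.8  0.3 -0.3] gap 76.8
[-0.006 -0.112  0.087  0.043  0.031  0.009]
```

View pics/w.png

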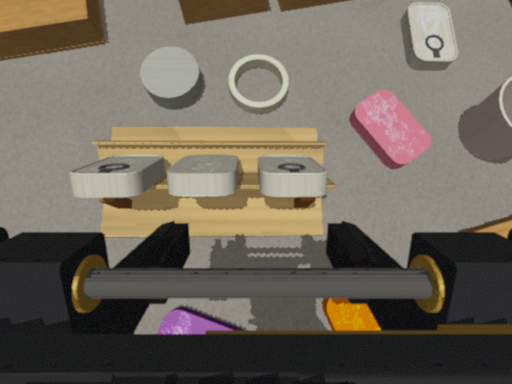

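The wrist view shows the three tins at (118,176), (205,175) and (291,175). The middle one is plain and the fingers are still to its right. Next I centre over it.

>>> step_arm --pt "-0.003 -0.05 0.03 0.02 0.015 0.004" --pt "-0.006 -0.112 0.06 0.043 0.031 0.009" --pt "-0.006 -0.112 0.12 0.043 0.031 0.009" --pt "-0.006 -0.112 0.19 0.043 0.031 0.009" --pt "-0.006 -0.112 0.19 0.043 0.031 0.009"

```text
time: 2.78
tcp_pos: [509.8, -70.3, 171.5]
tcp_rot: [0.966, -0.102, 0.236, 0.026]
force: [-0.4, -0.0, 0.0]
finger_gap: 77.0
finger_force: 0.0
```

```bash
cat > wr.py <<'E'
from h import *
show()
p,z,K,T=cap('wrist'); np.savez('wrist',p=p,z=z,K=K,T=T); cv2.imwrite('pics/w2.png',p[...,::-1])
W=cloud(z,K,T); D=(W-C); a=[D@k for k in (nrm,ys,up)]
sat=cv2.cvtColor(p,cv2.COLOR_RGB2HSV)[...,1]
m=(abs(a[0])<16)&(a[2]>25)&(a[2]<59)&(abs(a[1])<150)&(sat<60)
for c in(-95,0,95):
    k=m&(abs(a[1]-c)<46); print(c,k.sum(),*[np.percentile(x[k],[1,99]).round(1) for x in a] if k.sum() else '')
print('next',inc(C+11*up,ori(-1)))
E
python3 wr.py
```

```text
t 2.77 tcp [509.8 -70.3 171.5] rel C: n,y,up [19.1, -4.2, 99.2] q [ 0.17  0.25 -0.21  2.32  1.    0.19 -2.75] F [-0.4 -0.   0. ] gap 77.0
-95 2850 [-10.6  13.2] [-128.3  -61.2] [25.8 54. ]
0 3568 [-10.6  12.8] [-34.4  31.5] [26.3 53.9]
95 2994 [-10.9  13. ] [ 58.6 125.6] [25.8 53.9]
next [-0.029 -0.01   0.18   0.     0.055  0.006]
```

```bash
cat > kin.py <<'E'
from h import *
from scipy.optimize import least_squares
import itertools
Q=np.array([[1.2548,.5372,-.0044,1.5388,.0026,1.0673,-.0712],[.98,-.03,-.16,1.96,-.25,.98,-.67],[.70,.05,-.63,2.38,.51,.27,-2.18],[.17,.25,-.21,2.32,1.0,.19,-2.75]])
P=np.array([[160.5,-629.25,237.84],[344.3,-334.1,388.7],[449.2,-108.4,230.9],[509.8,-70.3,171.5]])
O=R.from_quat([[.992204,.124622,-.000189,-.000847],[.987,-.015,.161,.019],[.963,-.105,.244,.044],[.966,-.102,.236,.026]])
s0=r.state(); Q=np.vstack([Q[:3],s0['joints']]);P=np.vstack([P[:3],s0['tcp_pos']]);O=R.concatenate([O[:3],R.from_quat(s0['tcp_rot'])])
def fk(q,p,s):
    b,h,L1,a3,L2,a6,L3,t=p
    Z=lambda a:R.from_euler('z',a); Y=lambda a:R.from_euler('y',a)
    o=Z(b+s[0]*q[0]); x=np.array([0,0,h]); o=o*Y(q[1]); x=x+o.apply([0,0,L1]); o=o*Z(s[1]*q[2]); x=x+o.apply([a3,0,0]); o=o*Y(q[3])
    x=x+o.apply([-a3,0,L2]); o=o*Z(s[2]*q[4])*Y(q[5]); x=x+o.apply([a6,0,L3]); return x,o*Z(s[3]*q[6]+t)
def fit():
    best=None
    for s in itertools.product((-1,1),repeat=4):
      for t in(0,1.57,3.14,-1.57):
        f=lambda p:np.concatenate([np.r_[(fk(q,p,s)[0]-x)/10,(fk(q,p,s)[1].inv()*o).as_rotvec()*10] for q,x,o in zip(Q,P,O)])
        z=least_squares(f,[0,300,350,0,350,0,250,t],x_scale=[.1,50,50,20,50,20,50,.5],max_nfev=60)
        if best is None or z.cost<best[0]: best=(z.cost,z.x,s)
    return best
if __name__=='__main__':
    b=fit(); print(b); np.savez('kin',p=b[1],s=b[2])
    for q,x,o in zip(Q,P,O): a=fk(q,b[1],b[2]); print((a[0]-x).round(1),(a[1].inv()*o).magnitude().round(3))
E
python3 kin.py
```

```text
(np.float64(0.3600062043955577), array([-7.46318038e-02,  3.02478676e+02,  5.04262929e+02,  1.57807424e+01,
        4.35653129e+02,  1.03209777e+01,  2.90994450e+02,  1.49857552e+00]), (-1, -1, -1, -1))Traceback (most recent call last):
  File "kin.py", line 23, in <module>
    for q,x,o in zip(Q,P,O): a=fk(q,b[1],b[2]); print((a[0]-x).round(1),(a[1].inv()*o).magnitude().round(3))
                                                                        ^^^^^^^^^^^^^^^^^^^^^^^^^^^^^^^^
AttributeError: 'float' object has no attribute 'round'
```

```bash
cat > ik.py <<'E'
from kin import *
k=np.load('kin.npz'); kp,ks=k['p'],k['s']
lo=np.array([-2.7,-.37,-1.27,.24,-1.31,.19,-2.76]);hi=np.array([2.7,2.16,1.26,2.4,4.45,1.91,2.76])
def ik(pos,rot,n=14,seed=0,m=.02):
    g=np.random.default_rng(seed); out=[]
    for _ in range(n):
        f=lambda q:np.r_[(fk(q,kp,ks)[0]-pos)/100,(fk(q,kp,ks)[1].inv()*rot).as_rotvec(),1e-3*(q-(lo+hi)/2)/(hi-lo)]
        z=least_squares(f,g.uniform(lo+.1,hi-.1),bounds=(lo+m,hi-m),max_nfev=80)
        e=np.linalg.norm(z.fun[:6]); out.append((e,z.x))
    return sorted(out,key=lambda t:t[0])
def pose(a,sgn,s,lift=0,dn=0,thick=False):
    # tool pitched by a about ys (a>0: more vertical), grasp point at s up the slope
    A=R.from_rotvec(ys*a); rot=A*ori(sgn)
    G=C+(s+lift)*up+dn*nrm
    return G+rot.apply([0,0,18.7]),rot
E
python3 - <<'E'
from ik import *
for a in(-.4,-.3,-.2,0,.2,.3,.52):
  for sgn in(-1,1):
    for lift in (0,90):
      o=ik(*pose(a,sgn,30,lift)); print(a,pose(a,sgn,30)[1].apply([0,0,1]).round(2),sgn,lift,o[0][0].round(3),o[0][1].round(2),o[2][0].round(3),o[2][1].round(2))
E
```

```text
-0.4 [ 0.78 -0.17 -0.6 ] -1 0 0.291 [ 0.87  1.04 -1.25  2.38  2.13  1.17  2.72] 0.291 [ 0.87  1.04 -1.25  2.38  2.13  1.17  2.72]
-0.4 [ 0.78 -0.17 -0.6 ] -1 90 0.397 [-0.13  0.25  0.03  2.38  1.65  0.23  2.74] 0.397 [-0.13  0.25  0.03  2.38  1.65  0.23  2.74]
-0.4 [ 0.78 -0.17 -0.6 ] 1 0 0.291 [ 0.87  1.04 -1.25  2.38  2.13  1.17 -0.42] 0.291 [ 0.87  1.04 -1.25  2.38  2.13  1.17 -0.42]
-0.4 [ 0.78 -0.17 -0.6 ] 1 90 0.393 [ 0.93  0.56 -1.25  2.38  1.68  0.75 -0.26] 0.393 [ 0.93  0.56 -1.25  2.38  1.68  0.75 -0.26]
-0.3 [ 0.72 -0.16 -0.68] -1 0 0.207 [ 0.89  1.   -1.24  2.38  2.1   1.08  2.74] 0.207 [ 0.89  1.   -1.24  2.38  2.1   1.08  2.74]
-0.3 [ 0.72 -0.16 -0.68] -1 90 0.314 [-0.12  0.26  0.03  2.38  1.65  0.21  2.74] 0.314 [-0.12  0.26  0.03  2.38  1.65  0.21  2.74]
-0.3 [ 0.72 -0.16 -0.68] 1 0 0.207 [ 0.9   1.01 -1.25  2.38  2.1   1.08 -0.38] 0.207 [ 0.9   1.01 -1.25  2.38  2.1   1.08 -0.38]
-0.3 [ 0.72 -0.16 -0.68] 1 90 0.305 [ 0.96  0.55 -1.25  2.38  1.64  0.69 -0.2 ] 0.305 [ 0.96  0.55 -1.25  2.38  1.64  0.69 -0.2 ]
-0.2 [ 0.65 -0.14 -0.75] -1 0 0.123 [ 0.9   0.94 -1.2   2.38
[... 1739 characters left out ...]
0.0 [ 0.65  0.63 -0.79  2.14  1.06  0.54  0.43] 0.0 [ 0.18  0.5  -0.18  2.13  0.35  0.32  1.07]
0.3 [ 0.22 -0.05 -0.98] 1 90 0.0 [ 0.68  0.38 -0.78  2.2   0.63  0.53  0.8 ] 0.0 [-0.62  0.38  0.8   2.2  -0.56  0.51  1.94]
0.52 [ 0. -0. -1.] -1 0 0.0 [ 0.28  0.57 -0.29  1.98  0.27  0.63 -1.97] 0.0 [-0.14  0.57  0.25  1.98 -0.23  0.62 -1.51]
0.52 [ 0. -0. -1.] -1 90 0.0 [ 0.02  0.37  0.03  2.05 -0.02  0.72 -1.72] 0.0 [-0.3   0.4   0.44  2.05 -0.25  0.74 -1.5 ]
0.52 [ 0. -0. -1.] 1 0 0.0 [ 0.48  0.63 -0.56  1.98  0.52  0.68  0.94] 0.0 [ 0.64  0.71 -0.8   1.98  0.74  0.77  0.75]
0.52 [ 0. -0. -1.] 1 90 0.0 [ 0.54  0.43 -0.62  2.05  0.36  0.77  1.06] 0.0 [ 0.55  0.43 -0.64  2.05  0.37  0.77  1.05]
```

```bash
python3 - <<'E'
from ik import *
print(inc(*pose(.52,-1,30,70)))
E
```

```text
[-0.054 -0.01   0.035  0.002 -0.607  0.006]
```

>>> step_arm --pt "-0.01 -0.003 0.01 0 -0.15 0" --pt "-0.025 -0.007 0.02 0 -0.3 0" --pt "-0.04 -0.01 0.03 0 -0.45 0.003" --pt "-0.054 -0.01 0.035 0.002 -0.607 0.006" --pt "-0.054 -0.01 0.035 0.002 -0.607 0.006"

```text
time: 3.45
tcp_pos: [495.2, -63.0, 144.9]
tcp_rot: [0.994, -0.109, 0.003, -0.001]
force: [-0.5, 0.6, -0.9]
finger_gap: 77.2
finger_force: 0.0
```

```bash
python3 - <<'E'
from ik import *
show()
for a in(.35,.25,.15): print(a,inc(*pose(a,-1,30,50)))
E
```

```text
t 3.45 tcp [495.2 -63.  144.9] rel C: n,y,up [-7.9, -0.2, 84.1] q [ 0.48  0.48 -0.56  1.99  0.35  0.77 -2.07] F [-0.5  0.6 -0.9] gap 77.2
0.35 [ 0.024 -0.     0.036 -0.003  0.214 -0.003]
0.25 [ 0.028 -0.     0.035 -0.003  0.341 -0.004]
0.15 [ 0.031 -0.     0.034 -0.003  0.468 -0.004]
```

```bash
cat >> h.py <<'E'
C=C-1.0*ys+.5*nrm
E
python3 - <<'E'
from ik import *
for l in(55,30,0): print(l,inc(*pose(.25,-1,29,l)))
E
```

```text
55 [ 0.025  0.002  0.028 -0.003  0.341 -0.004]
30 [ 0.049  0.002  0.071 -0.003  0.341 -0.004]
0 [ 0.079  0.002  0.123 -0.003  0.341 -0.004]
```

>>> step_arm --pt "0.012 0.002 0.014 0 0.17 0" --pt "0.025 0.002 0.028 -0.003 0.341 -0.004" --pt "0.025 0.002 0.028 -0.003 0.341 -0.004" --pt "0.037 0.002 0.05 -0.003 0.341 -0.004" --pt "0.049 0.002 0.071 -0.003 0.341 -0.004" --pt "0.049 0.002 0.071 -0.003 0.341 -0.004"

```text
time: 4.2
tcp_pos: [519.1, -68.7, 108.1]
tcp_rot: [0.985, -0.105, 0.134, 0.015]
force: [-1.7, -0.1, -0.5]
finger_gap: 77.1
finger_force: 0.0
```

```bash
sed -i '$d' wr.py; python3 wr.py; python3 - <<'E'
from ik import *
for l in(15,0): print(l,inc(*pose(.25,-1,29,l)))
E
```

```text
t 4.2 tcp [519.1 -68.7 108.1] rel C: n,y,up [-5.5, 0.3, 39.9] q [ 0.31  0.45 -0.36  2.17  0.65  0.35 -2.37] F [-1.7 -0.1 -0.5] gap 77.1
-95 5592 [-9.  12.7] [-127.8  -51.4] [25.5 53.7]
0 8337 [-10.9  12.5] [-42.2  41.7] [25.6 57.2]
95 5648 [-9.2 12.6] [ 51.6 127.1] [25.5 53.6]
15 [0.009 0.001 0.027 0.001 0.003 0.003]
0 [0.017 0.001 0.057 0.001 0.003 0.003]
```

View pics/w2.png

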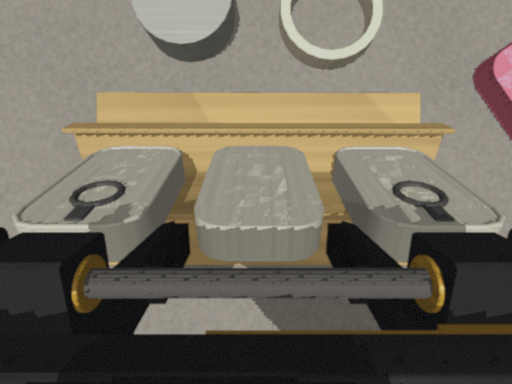

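The fingers, at about (150,250) and (365,250), sit evenly in the gaps either side of the plain tin, which spans columns 198–322. I go down and grip.

>>> step_arm --pt "0.009 0.001 0.027 0 0 0" --pt "0.017 0.001 0.057 0 0 0" --pt "0.017 0.001 0.057 0 0 0"

```text
time: 4.62
tcp_pos: [533.8, -72.4, 82.5]
tcp_rot: [0.985, -0.105, 0.134, 0.015]
force: [0.0, 0.6, 0.0]
finger_gap: 76.8
finger_force: 0.0
```

>>> step_arm --pt "0 0 0 0 0 0" --pt "0 0 0 0 0 0" --pt "0 0 0 0 0 0" --pt "0 0 0 0 0 0" --hand 40

```text
time: 5.12
tcp_pos: [533.8, -72.5, 84.0]
tcp_rot: [0.985, -0.105, 0.135, 0.015]
force: [-0.0, -0.2, -1.8]
finger_gap: 69.7
finger_force: 40.0
```

```bash
python3 - <<'E'
from ik import *
show()
s=r.state();R0=R.from_quat(s['tcp_rot']);print('a',(np.degrees((R0*ori(-1).inv()).as_rotvec())).round(1))
print('up60',R0.inv().apply(60*up)/500,'xs30',R0.inv().apply(30*xs)/500,'z30',R0.inv().apply([0,0,.06]))
E
```

```text
t 5.12 tcp [533.8 -72.5  84. ] rel C: n,y,up [-4.4, -0.3, 11.5] q [ 0.27  0.51 -0.3   2.14  0.71  0.31 -2.42] F [-0.  -0.2 -1.8] gap 69.7
a [ 2.9 14.1  0.1]
up60 [-2.98071745e-02  6.16485556e-05 -1.16239100e-01] xs30 [0.05778459 0.00014393 0.01615303] z30 [ 0.01615277  0.00011869 -0.05778472]
```

```bash
python3 - <<'E'
from ik import *
s=r.state();R0=R.from_quat(s['tcp_rot'])
tinR=R.from_matrix(np.c_[-nrm,-ys,up]); rel=R0.inv()*tinR; relp=R0.inv().apply(C-s['tcp_pos'])
np.savez('rel',q=rel.as_quat(),p=relp); print(relp)
print(inc(*pose(.25,-1,30,60)),inc(*pose(.4,-1,30,90,10)),inc(*pose(.52,-1,30,110,30)))
o=ik(*pose(.52,-1,30,110,30));print(o[0])
E
```

```text
[ 7.15707893 -0.24648619 10.01893931]
[-0.03  -0.    -0.117  0.002  0.001  0.004] [-0.031 -0.    -0.18   0.002 -0.19   0.003] [-0.007 -0.    -0.23   0.002 -0.342  0.003]
(np.float64(3.3434463336692923e-06), array([-0.53436894,  0.43630382,  0.75203767,  1.98170874, -0.38869438,
        0.86637972, -1.35694402]))
```

>>> step_arm --pt "-0.01 0 -0.04 0 0 0" --pt "-0.02 0 -0.08 0 0 0" --pt "-0.03 0 -0.117 0 0 0" --pt "-0.03 0 -0.15 0 -0.09 0" --pt "-0.031 0 -0.18 0 -0.19 0" --pt "-0.02 0 -0.2 0 -0.27 0" --pt "-0.007 0 -0.23 0 -0.342 0" --pt "-0.007 0 -0.23 0 -0.342 0"

```text
time: 6.12
tcp_pos: [502.0, -65.2, 194.5]
tcp_rot: [0.994, -0.107, 0.003, 0.001]
force: [0.5, -0.7, -3.1]
finger_gap: 69.6
finger_force: 40.0
```

>>> step_arm --pt "0 0 0 0 0 -0.2" --pt "0 0 0 0 0 -0.4" --pt "0 0 0 0 0 -0.6" --pt "0 0 0 0 0 -0.8" --pt "0 0 0 0 0 -1.0" --pt "0 0 0 0 0 -1.0"

```text
time: 6.88
tcp_pos: [499.4, -64.9, 192.9]
tcp_rot: [0.959, 0.282, 0.001, 0.002]
force: [1.2, -0.2, -2.8]
finger_gap: 69.7
finger_force: 40.0
```

```bash
python3 -c "
from h import *
show()"
```

```text
t 6.88 tcp [499.4 -64.9 192.9] rel C: n,y,up [19.5, -0.2, 123.4] q [ 0.66  0.46 -0.78  1.93  0.41  0.91 -1.32] F [ 1.2 -0.2 -2.8] gap 69.7
```

Good direction; q7 is rising. I continue the turn.

>>> step_arm --pt "0 0 0 0 0 -0.2" --pt "0 0 0 0 0 -0.4" --pt "0 0 0 0 0 -0.6" --pt "0 0 0 0 0 -0.8" --pt "0 0 0 0 0 -1.0" --pt "0 0 0 0 0 -1.0"

```text
time: 7.62
tcp_pos: [499.9, -64.9, 193.2]
tcp_rot: [0.78, 0.626, 0.0, 0.002]
force: [-0.1, -0.2, -2.7]
finger_gap: 69.8
finger_force: 40.0
```

>>> step_arm --pt "0 0 0 0 0 -0.2" --pt "0 0 0 0 0 -0.4" --pt "0 0 0 0 0 -0.6" --pt "0 0 0 0 0 -0.8" --pt "0 0 0 0 0 -1.0" --pt "0 0 0 0 0 -1.0"

```text
time: 8.38
tcp_pos: [500.1, -64.9, 193.3]
tcp_rot: [0.481, 0.877, -0.0, 0.002]
force: [-0.6, 0.1, -2.0]
finger_gap: 69.7
finger_force: 40.0
```

>>> step_arm --pt "0 0 0 0 0 -0.2" --pt "0 0 0 0 0 -0.4" --pt "0 0 0 0 0 -0.6" --pt "0 0 0 0 0 -0.8" --pt "0 0 0 0 0 -1.0" --pt "0 0 0 0 0 -1.0"

```text
time: 9.12
tcp_pos: [500.3, -64.9, 193.5]
tcp_rot: [0.109, 0.994, -0.001, 0.002]
force: [-0.4, -0.1, -2.0]
finger_gap: 69.9
finger_force: 40.0
```

```bash
cat > pl.py <<'E'
from ik import *
show()
k=np.load('rel.npz'); rel=R.from_quat(k['q']); relp=k['p']
s=r.state();R0=R.from_quat(s['tcp_rot']); tr=R0*rel; tc=s['tcp_pos']+R0.apply(relp)
print('tin x',tr.apply([1,0,0]).round(2),'z',tr.apply([0,0,1]).round(2),'pos rel',[round(float((tc-C)@v),1) for v in(nrm,ys,up)])
def tinpose(fwd,dn,du,dy=0): # flipped tin leaning 'fwd' rad more upright than board, bottom-front edge kept at board coordinates dn,du
    tR=R.from_rotvec(ys*fwd)*R.from_matrix(np.c_[nrm,ys,up])
    foot=C+(12+dn)*nrm+(-55+du)*up+dy*ys
    c=foot+tR.apply([-12,0,55]); tool=tR*rel.inv(); return c-tool.apply(relp),tool
if __name__=='__main__':
  for fwd in(0,.1,.2,.3,.4):
    for du in(3,80):
        p,o=tinpose(fwd,3,du); z=ik(p,o); print(fwd,du,inc(p,o),'err',z[0][0].round(4),z[0][1].round(2),z[3][1].round(2))
E
python3 pl.py
```

```text
t 9.12 tcp [500.3 -64.9 193.5] rel C: n,y,up [20.6, -0.0, 123.5] q [ 0.94  0.68 -1.23  1.92  0.74  1.09  0.75] F [-0.4 -0.1 -2. ] gap 69.9
tin x [ 0.95 -0.21 -0.24] z [ 0.24 -0.05  0.97] pos rel [9.4, -0.2, 118.4]
0 3 [-0.086  0.001  0.202 -0.005 -0.982 -0.008] err 0.1592 [ 0.92  0.99 -1.25  2.38  2.09  1.04 -0.36] [ 0.92  0.99 -1.25  2.38  2.09  1.04 -0.36]
0 80 [-0.009  0.001  0.069 -0.005 -0.982 -0.008] err 0.246 [ 0.96  0.6  -1.25  2.38  1.7   0.71 -0.22] [ 0.96  0.6  -1.25  2.38  1.7   0.71 -0.22]
0.1 3 [-0.097  0.001  0.195 -0.005 -0.854 -0.008] err 0.047 [ 0.94  0.97 -1.25  2.38  2.09  0.99 -0.35] [ 0.94  0.97 -1.25  2.38  2.09  0.99 -0.35]
0.1 80 [-0.02   0.001  0.061 -0.005 -0.854 -0.008] err 0.1321 [ 0.98  0.59 -1.25  2.38  1.71  0.67 -0.21] [ 0.98  0.59 -1.25  2.38  1.71  0.67 -0.21]
0.2 3 [-0.109  0.001  0.189 -0.004 -0.727 -0.008] err 0.0 [ 0.61  0.58 -0.72  2.34  2.15  0.48 -0.63] [ 0.13  0.47 -0.13  2.35  2.7   0.27 -1.29]
0.2 80 [-0.032  0.001  0.055 -0.004 -0.727 -0.008] err 0.0174 [ 1.    0.58 -1.25  2.38  1.72  0.64 -0.21] [ 1.    0.58 -1.25  2.38  1.72  0.64 -0.21]
0.3 3 [-0.121  0.001  0.184 -0.004 -0.6   -0.008] err 0.0 [ 0.7   0.62 -0.85  2.25  1.73  0.49 -0.19] [ 0.67  0.6  -0.8   2.25  1.73  0.46 -0.2 ]
0.3 80 [-0.044  0.001  0.05  -0.004 -0.6   -0.008] err 0.0 [ 0.68  0.35 -0.79  2.3   1.28  0.33  0.16] [-0.56  0.33  0.71  2.3  -1.04  0.21  2.42]
0.4 3 [-0.134  0.001  0.18  -0.004 -0.472 -0.008] err 0.0 [ 0.71  0.63 -0.87  2.16  1.37  0.51  0.17] [-0.25  0.49  0.38  2.15 -0.78  0.21  2.16]
0.4 80 [-0.057  0.001  0.046 -0.004 -0.472 -0.008] err 0.0 [ 0.76  0.41 -0.89  2.21  0.98  0.46  0.48] [ 0.78  0.42 -0.92  2.21  1.    0.47  0.46]
```

```bash
python3 - <<'E'
from pl import *
for du in(70,35,12): print(du,inc(*tinpose(.3,1,du)))
E
```

```text
t 9.12 tcp [500.3 -64.9 193.5] rel C: n,y,up [20.6, -0.0, 123.5] q [ 0.94  0.68 -1.23  1.92  0.74  1.09  0.75] F [-0.4 -0.1 -2. ] gap 69.9
tin x [ 0.95 -0.21 -0.24] z [ 0.24 -0.05  0.97] pos rel [9.4, -0.2, 118.4]
70 [-0.051  0.001  0.069 -0.004 -0.6   -0.008]
35 [-0.086  0.001  0.13  -0.004 -0.6   -0.008]
12 [-0.109  0.001  0.17  -0.004 -0.6   -0.008]
```

>>> step_arm --pt "-0.01 0 0.01 0 -0.12 0" --pt "-0.02 0 0.02 0 -0.24 0" --pt "-0.03 0 0.035 0 -0.36 -0.004" --pt "-0.04 0 0.05 0 -0.48 -0.006" --pt "-0.051 0.001 0.069 -0.004 -0.6 -0.008" --pt "-0.051 0.001 0.069 -0.004 -0.6 -0.008" --pt "-0.051 0.001 0.069 -0.004 -0.6 -0.008"

```text
time: 10.0
tcp_pos: [526.1, -69.9, 159.9]
tcp_rot: [0.101, 0.967, -0.024, 0.234]
force: [0.6, -0.3, -3.1]
finger_gap: 69.6
finger_force: 40.0
```

```bash
python3 - <<'E'
from pl import *
for du in(70,35,12): print(du,inc(*tinpose(.3,1,du)))
p,z,K,T=cap('scene'); cv2.imwrite('pics/s2.png',cv2.resize(p[110:290,140:330,::-1],None,fx=3,fy=3))
E
```

```text
t 10.0 tcp [526.1 -69.9 159.9] rel C: n,y,up [26.5, 0.6, 81.2] q [ 0.84  0.48 -1.    2.26  1.4   0.51  0.11] F [ 0.6 -0.3 -3.1] gap 69.6
tin x [ 0.95 -0.21  0.22] z [-0.22  0.05  0.98] pos rel [18.8, 0.4, 71.6]
70 [ 0.002 -0.001  0.001  0.003 -0.     0.004]
35 [-0.001 -0.001  0.071  0.003 -0.     0.004]
12 [-0.004 -0.001  0.117  0.003 -0.     0.004]
```

View pics/s2.png

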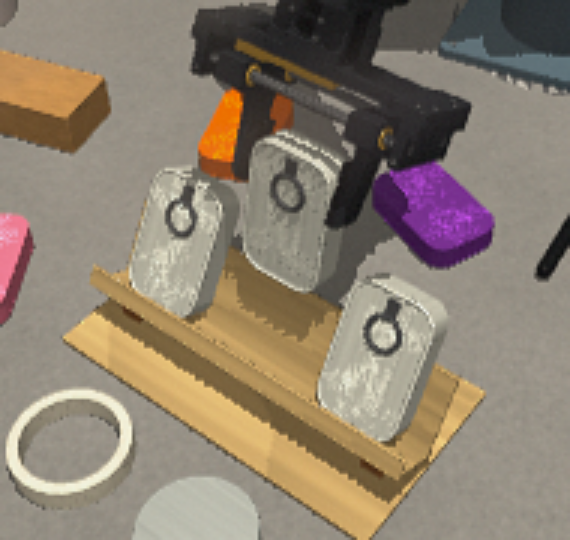

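The held tin, at (290,210), now shows its ring lid outward and is above its place. The neighbours, at (180,240) and (380,360), haven't moved. I lower it.

>>> step_arm --pt "0.001 -0.001 0.02 0.003 0 0.004" --pt "0 -0.001 0.045 0.003 0 0.004" --pt "-0.001 -0.001 0.071 0.003 0 0.004" --pt "-0.003 -0.001 0.095 0.003 0 0.004" --pt "-0.004 -0.001 0.117 0.003 0 0.004" --pt "-0.004 -0.001 0.117 0.003 0 0.004"

```text
time: 10.8
tcp_pos: [554.4, -76.6, 108.2]
tcp_rot: [0.103, 0.966, -0.025, 0.234]
force: [-0.0, -0.3, -2.1]
finger_gap: 69.9
finger_force: 40.0
```

```bash
python3 - <<'E'
from pl import *
for du in(6,2,0,-3): print(du,inc(*tinpose(.3,0.5,du)))
E
```

```text
t 10.8 tcp [554.4 -76.6 108.2] rel C: n,y,up [25.9, 0.1, 21.9] q [ 0.75  0.63 -0.91  2.22  1.64  0.55 -0.07] F [-0.  -0.3 -2.1] gap 69.9
tin x [ 0.95 -0.21  0.22] z [-0.22  0.05  0.98] pos rel [18.3, -0.1, 12.3]
6 [ 0.001  0.     0.01   0.001  0.    -0.001]
2 [ 0.001  0.     0.018  0.001  0.    -0.001]
0 [ 0.001  0.     0.022  0.001  0.    -0.001]
-3 [ 0.001  0.     0.028  0.001  0.    -0.001]
```

>>> step_arm --pt "0.001 0 0.009 0 0 0" --pt "0.001 0 0.018 0 0 0" --pt "0.001 0 0.018 0 0 0"

```text
time: 11.18
tcp_pos: [558.1, -77.3, 100.5]
tcp_rot: [0.102, 0.966, -0.025, 0.235]
force: [5.2, -0.5, -2.8]
finger_gap: 69.8
finger_force: 40.0
```

>>> step_arm --pt "0 0 0.003 0 0 0" --pt "0 0 0.003 0 0 0"

```text
time: 11.42
tcp_pos: [558.7, -77.3, 99.4]
tcp_rot: [0.102, 0.966, -0.025, 0.235]
force: [4.2, -1.5, 1.7]
finger_gap: 69.8
finger_force: 40.0
```

>>> step_arm --pt "0 0 0 0 0 0" --pt "0 0 0 0 0 0" --pt "0 0 0 0 0 0" --pt "0 0 0 0 0 0" --hand 77

```text
time: 11.92
tcp_pos: [557.3, -77.1, 98.4]
tcp_rot: [0.102, 0.967, -0.025, 0.234]
force: [-1.0, -0.0, 0.1]
finger_gap: 76.6
finger_force: 0.0
```

```bash
python3 - <<'E'
from pl import *
s=r.state();R0=R.from_quat(s['tcp_rot']);print('up40',R0.inv().apply(up*40)/500)
p,z,K,T=cap('scene'); np.savez('scene',p=p,z=z,K=K,T=T); cv2.imwrite('pics/s3.png',cv2.resize(p[110:290,140:330,::-1],None,fx=3,fy=3))
E
```

```text
t 11.93 tcp [557.3 -77.1  98.4] rel C: n,y,up [23.5, 0.2, 12.0] q [ 0.74  0.66 -0.9   2.21  1.68  0.56 -0.1 ] F [-1.  -0.   0.1] gap 76.6
tin x [ 0.95 -0.21  0.22] z [-0.22  0.05  0.98] pos rel [15.9, -0.1, 2.3]
up40 [ 0.00392199  0.0001478  -0.07990367]
```

View pics/s3.png

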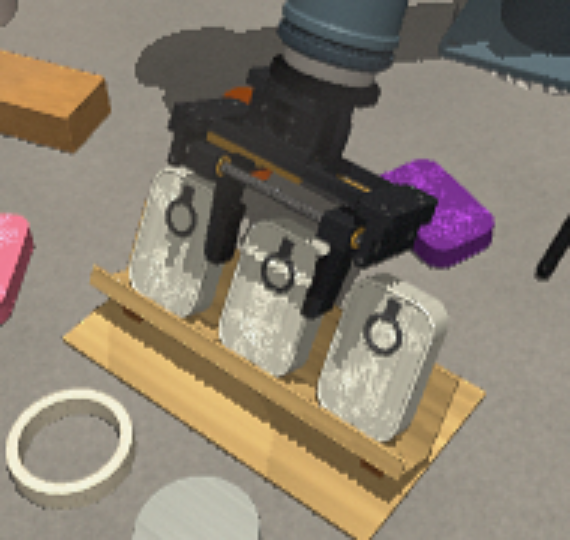

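The tin, at (275,300), leans back with its ring lid out, between its neighbours and free of the fingers. I back off along the slope.

>>> step_arm --pt "0.002 0 -0.04 0 0 0" --pt "0.004 0 -0.08 0 0 0" --pt "0.006 0 -0.12 0 0 0" --pt "0.008 0 -0.17 0 0 0" --pt "0.01 0 -0.23 0 0.1 0" --pt "0.01 0 -0.3 0 0.2 0" --pt "0.01 0 -0.38 0 0.3 0"

```text
time: 12.85
tcp_pos: [470.7, -61.0, 258.4]
tcp_rot: [0.105, 0.986, -0.016, 0.124]
force: [0.1, -1.8, -0.3]
finger_gap: 76.8
finger_force: 0.0
```

```bash
python3 - <<'E'
from h import *
show()
p,z,K,T=cap('scene'); np.savez('scene',p=p,z=z,K=K,T=T)
E
python3 m.py
```

```text
t 12.85 tcp [470.7 -61.  258.4] rel C: n,y,up [27.3, -2.5, 194.6] q [ 1.1   0.27 -1.23  2.11  0.49  0.76  0.94] F [ 0.1 -1.8 -0.3] gap 76.8
1 [ 183  165   37   50 1304] n [ 0.846 -0.187  0.498] tilt 29.9 yaw -12.5 1009 1304
  face centre [ 532.7 -167.3   82.5] (71.19489288330078, 107.45821380615234) 1.1737167835235596 ext [-34.97540268 -53.80586899] [34.32786453 52.33540298] c2 [ 532.5 -167.6   82.8] tin centre [ 522.3 -165.4   76.8] ztop 131.60522636472405
2 [ 213  183   40   52 1465] n [ 0.839 -0.183  0.513] tilt 30.9 yaw -12.3 1175 1465
  face centre [552.9 -74.4  83.1] (71.00111389160156, 107.87976837158203) 0.570560097694397 ext [-34.86394299 -53.02635117] [34.09678783 52.36536156] c2 [552.6 -74.4  83.6] tin centre [542.5 -72.2  77.4] ztop 130.65715601660492
3 [ 246  201   44   56 1627] n [ 0.848 -0.185  0.496] tilt 29.8 yaw -12.3 1356 1627
  face centre [572.9  17.2  82.9] (70.81830596923828, 108.35629272460938) 1.1191703081130981 ext [-35.32352705 -53.222369  ] [33.91457548 52.18964682] c2 [572.8  17.5  83.2] tin centre [562.6  19.7  77.2] ztop 130.3592314982849
```

View pics/crop.png

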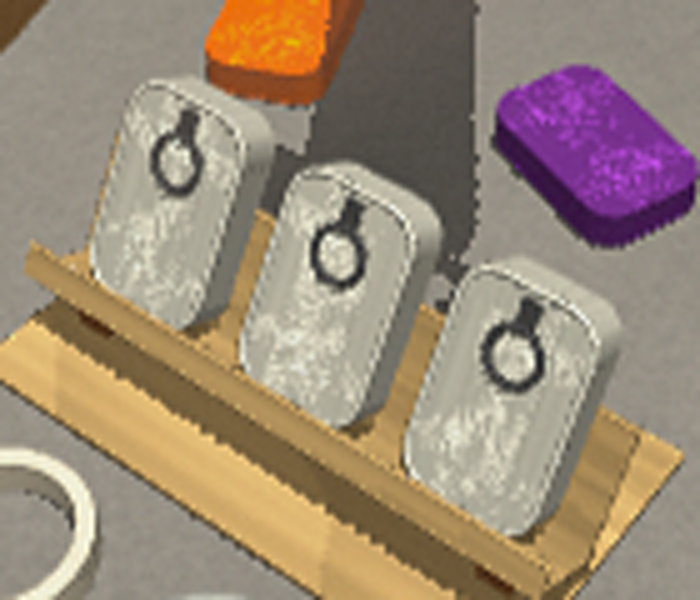

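All three tins show rings. The middle one, at (340,300), leans at about 30° and sits within 1 mm of its original place, and the others haven't moved.

```bash
python3 -c "
from cell import r
print(r.hand_in())"
```

```text
the job is handed in; nothing more can be done
None
```

I turned the middle tin over and set it back in its place, ring-pull lid outward and leaning against the back board within about 1° and 1 mm of where it was; the other two tins did not move, and the job is handed in.

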